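# Slide the tray of mate cups over the gap onto the display step

### The job

Slide the plywood tray with its two mate cups off the packing board, across the open gap and onto the low display step, keeping it flat on the boards all the way: its heavy front must not dip into the gap, and the tray must not be lifted and carried. Press it gently but firmly home against the dark wooden stop bar, square and about in the middle of the step, then let go, with both cups still standing in it and nothing else disturbed.

Things in the scene. Friction and masses are not known exactly. Their poses are not given: they have to be found in the camera images.
- tray: Plywood tray, 158 mm wide (its x), 180 mm long (its y, front at +y), 0.2 kg; origin: centre of underside. Floor 6 mm thick, rims 22 mm high; front pocket with two cups, so the centre of mass lies about 58 mm behind the front edge, less than the gap: pushed freely, it tips in. Rear handle board 50 mm wide, 12 mm thick, 68 mm high, centred 84 mm behind the origin; free floor 75 mm ahead of it.
- tray_grip (a point): Middle of the handle board, 55 mm above the tray's underside: pinch it here from above, across its 12 mm thickness (tray y) or 50 mm width (tray x), and hold the tray level while it crosses the gap.
- tray_front (a point): Middle of the tray's front lower edge, 90 mm ahead of its origin (+y).
- tray_rear (a point): Middle of the tray's rear lower edge, 90 mm behind its origin (-y).
- cup_a: Dark mate cup with a metal collar and a bent metal straw, 68 mm across, 82 mm high (straw to 120 mm), roughly 0.25 kg, standing in the left or right half of the tray's front pocket; origin at the centre of its underside.
- cup_b: The other, identical mate cup.
- board: Packing board, fixed: a plank-topped platform 220 mm wide (its x), 250 mm long (its y), top 50 mm above the table. Origin at table height under the middle of its gap edge; the platform lies on the -y side of it and the gap on the +y side.
- display: Fixed low step of paler planks, 240 mm wide (x), top 50 mm above the table, gap edge bevelled 4 mm over 10. Origin at table height mid gap edge, 88 to 106 mm beyond the board's; runs 245 mm in +y (travel), then rises to 120. A dark stop bar, 200 wide, 25 high, lies across it; near face 185 to 217 mm in +y, not measured: feel for it. It yields 1 mm per 5 N: press 3 to 16 N; sliding takes 2 to 5 N.
- straw_tin: Bystander: empty aluminium tin, 72 mm across, 100 mm high; origin at the centre of its underside.
- jar: Bystander: amber glass jar, 76 mm across, 110 mm high; origin at the centre of its underside.
Things that resemble listed ones, but are neither listed nor needed, are in the scene too. Leave any pink look-alike of the tray alone.

How it is judged:
By the outcome, as a careful person would: the job done as asked, in the order asked, and still so for the second after the job is handed in, with the robot touching nothing.
It also fails if it takes over 58 s, if anything falls off the work surface, if the arm or the gripper's body presses on something with over 40 N, if the wrist force passes 120 N, or if a joint passes its speed limit or range.

### The arm

A 6-joint arm with a two-finger parallel gripper is mounted at the origin on the work surface. World frame = base frame: x ahead of the robot, y to its left, z up, the work surface at z = 0. Lengths are in m, angles in rad, forces in N, time in s.
With the tool pointing down it reaches from about 0.3 to 0.875 m from the base axis. Payload 6.4 kg.
Tool frame: the origin (TCP) lies on the centre line of the jaws, within the pads' length; the fingertips stand 11 mm ahead of it and the grasp point (between the pads) lies 8 mm behind it; x points along the fingers, y is the direction in which the jaws open and shut, and the axes are right-handed (so a half turn about x gives the same grasp; the last joint's range is limited). The gripper opens to 85 mm and grips with 20 to 120 N. Pads are 22 mm wide; open, the fingers measure 114 mm over their backs; the gripper's body (76 mm by 85 mm) begins 54 mm behind the grasp point. The pads swing forward as they close: fully open they stand 13 mm farther back than shut.
Start: joints at [-1.477, 0.181, 1.607, -0, 1.354, -0.206], TCP at [0.17, -0.549, 0.242] pointing down, gripper open.
Joint ranges: [-2.99, 2.99], [-0.89, 2.07], [0.3, 2.58], [-1.14, 4.28], [0, 2.63], [-3.12, 3.12]. Speed limits (rad/s): [2.57, 2.57, 3.01, 3.14, 3.14, 3.14].

### API

Orientations are given as a rotation vector (axis times angle).
In Python, from plant import r gives the robot as it stands.
- The arm moves only by the shell command python3 -m pendant 'ROWS' [FORCE]. ROWS is JSON, a list of rows, each a list of 5 numbers: the finger opening in cm, from 0 to 8.54, then the shift along the tool's x, y, z in cm, then the turn about the tool's x in rad. A call has 1 to 20 rows; each row shifts and turns the commanded pose from where the row before left it, along the tool's axes as they then stand; what a row does not reach is not made up. A row lasts 1/8 s, in which the tool goes at most 62.5 mm and 10.7 degrees, less where a joint would pass 70% of its speed; a pose out of reach is approached as far as the arm can. A call with a gripper value outside its range is refused whole. The fingers move at their own pace and stop on an object; FORCE is the grip in N (left out, the last holds). Time passes only in rows, so rows that do not move let the fingers close. It gives the time, the measured TCP pose, the force and the opening at its end, in the units of the state.
- r.get_state(): the state, without advancing time (a new reading comes with each control period).
- r.snapshot(name): name is "side" or "top" or "wrist"; returns (picture, depth): 400x640x3 uint8, red, green, blue; 400x640 float32, m along the optical axis (not along the pixel's ray), 0 where there is no reading.
- r.get_calibration(name): a dict with "fov_y" (degrees; the focal length in pixels is half the picture's height over the tangent of half this angle, whatever the lens; pixels are square), "cx", "cy" (the principal point, pixels), "k1" (the pictures are not rectified: a ray, as slopes to the right and down, at radius r is drawn at 1 + k1 r^2 times it, then the intrinsics apply), "position" and "attitude" of the camera in the world; the wrist camera has in their place "T_tool_cam" (4x4, takes a point from camera to tool coordinates, whose origin is the TCP and whose axes are the tool frame's). Camera axes: x right, y down, z forward; pixel columns grow to the right and rows downward; lengths in m; the calibration is good to about 2 mm. A picture is of the moment at which its call begins: read the wrist's pose just before it. get_calibration takes no time and is no camera call.
- r.hand_in(): hands the job in, once; it reports no verdict.
Trained networks look in the newest picture that a camera, given by its name, has taken for a name from the list of things; names that differ only in an ending like _2 or _b are one class to them, and where a whole thing is asked for, a point or a joint stands for the part that bears it (a point fixed in the world has none). Each returns a list of dicts, best first, with "conf" (0 to 1); they miss things now and then, are a little off and sometimes report something else, mostly with a low value. They report only what shows in the picture. A call takes as long as a camera call. They do not tell look-alikes from the thing itself.
- r.masks_of(camera, target): "mask" (400x640 bool, what is visible of it) and "location" ([column, row] in pixels, amid what is visible of it).
The state is a dict: "time": time; "joint_positions": joint angles; "qd": joint speeds; "effort": joint torques, N m; "position": TCP position; "tcp_rot": TCP orientation; "ft_force": force on the tool from outside, world axes, zero at the start; "ft_torque": the same for the moment, N m; "width": opening from 0.0 (shut) to 1.0 (fully open).
Only numpy, scipy, OpenCV 4.12 (cv2) and the standard library are available. Lean on these libraries where they do the work, as an engineer would, in place of code of your own. Each camera call takes 0.05 s, during which the arm holds its last target.

## Working session

There is one attempt and no reset: what is moved stays moved. The work goes in short steps, Python scripts to look and compute and a shell command to move; the robot and the scene stay as the last step left them, time stands still between calls to the robot, and variables do not carry over. Pictures are saved under pics/ and viewed, and the job is handed in when it is done.

```bash
mkdir -p pics; ls; python3 - <<'E'
from plant import r
import cv2
s=r.get_state();print(s)
for n in("side","top","wrist"):
    p,d=r.snapshot(n);cv2.imwrite(f"pics/{n}0.png",p[:,:,::-1]);print(n,r.get_calibration(n))
E
```

```text
pics
{'time': 0.0, 'joint_positions': array([-1.47732146e+00,  1.81525280e-01,  1.60799482e+00,  1.16937443e-05,
        1.35382023e+00, -2.06314043e-01]), 'qd': array([-4.22563823e-06, -1.29311684e-04, -5.38078398e-04,  3.46149300e-04,
        3.19755961e-04, -1.00012673e-03]), 'effort': array([-1.05245326e-03, -4.44871938e+01, -3.51342452e+01, -4.19277285e-04,
        9.06705915e-03, -1.04724182e-05]), 'position': array([ 0.16976992, -0.54880989,  0.24139938]), 'tcp_rot': array([ 2.06096669,  0.31305989, -2.06073753]), 'ft_force': array([ 0.02833355,  0.02220673, -0.21861621]), 'ft_torque': array([-0.05688285,  0.02454056,  0.03395792]), 'width': 0.9987847772687879}
side {'fov_y': 50.89572408457363, 'cx': 325.17131196434406, 'cy': 205.27124610178817, 'k1': -0.019841906541709246, 'position': array([ 0.36169104, -0.88399726,  0.51932396]), 'attitude': array([-2.08566739,  0.37421778, -0.18307681])}
top {'fov_y': 54.1003443671437, 'cx': 319.80518636834375, 'cy': 197.96513508964424, 'k1': 0.03293780331138611, 'position': array([ 0.41598744, -0.19828273,  1.02213534]), 'attitude': array([-2.15413357,  2.11453517, -0.21959995])}
wrist {'fov_y': 58.754587104122194, 'cx': 313.7620737710276, 'cy': 194.2294091386703, 'k1': -0.04837457638521564, 'T_tool_cam': array([[ 1.62698825e-03, -3.25328733e-01,  9.45599581e-01,
        -1.32832017e-01],
       [ 9.99998275e-01, -3.18480239e-04, -1.83015755e-03,
         3.56823384e-04],
       [ 8.96557618e-04,  9.45600927e-01,  3.25327653e-01,
        -8.44742160e-02],
       [ 0.00000000e+00,  0.00000000e+00,  0.00000000e+00,
         1.00000000e+00]])}
```

View pics/top0.png

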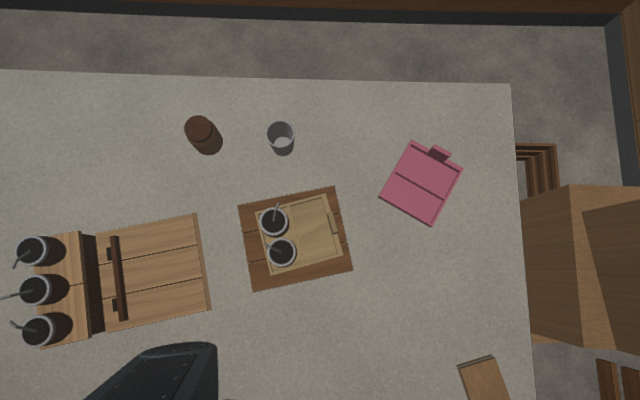

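View pics/side0.png

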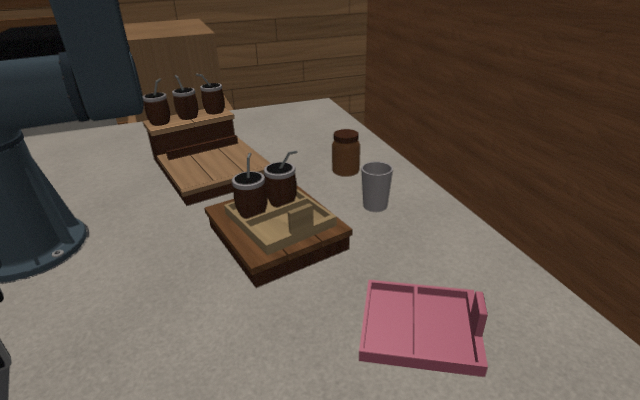

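View pics/wrist0.png

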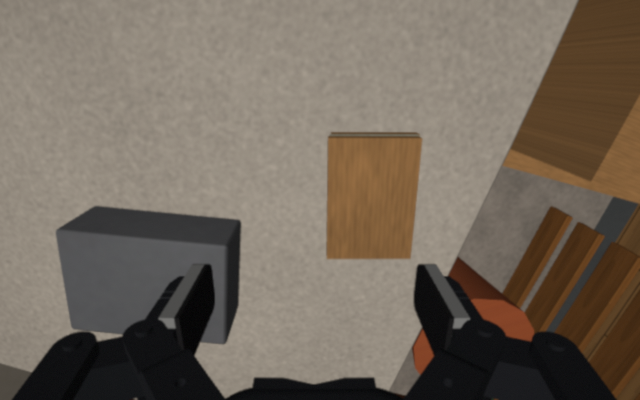

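The plywood tray is at top (300,235) and side (285,215). The look-alikes are the pink tray at top (425,185), which I'll leave alone, and the three cups on the riser at top (40,290). The two tray cups are at top (274,221) and (282,252). The display is at (155,270) and the stop bar at (119,278). Next I'll measure these.

```bash
cat > h.py <<'E'
import numpy as np,cv2
from scipy.spatial.transform import Rotation as R
from plant import r
def K(c):
    f=200/np.tan(np.radians(c["fov_y"])/2);return f,c["cx"],c["cy"],c["k1"]
def cam(n,st=None):
    c=r.get_calibration(n)
    if n=="wrist":
        T=np.eye(4);T[:3,:3]=R.from_rotvec(st["tcp_rot"]).as_matrix();T[:3,3]=st["position"];T=T@c["T_tool_cam"]
        return c,T[:3,:3],T[:3,3]
    return c,R.from_rotvec(c["attitude"]).as_matrix(),np.array(c["position"])
def rays(c,uv):
    f,cx,cy,k=K(c);uv=np.asarray(uv,float).reshape(-1,2)
    d=np.c_[(uv[:,0]-cx)/f,(uv[:,1]-cy)/f];x=d.copy()
    for _ in range(8): x=d/(1+k*(x**2).sum(1,keepdims=True))
    return np.c_[x,np.ones(len(x))]
def pts(n,uv,z,st=None):  # with depth
    c,Rm,p=cam(n,st);return (rays(c,uv)*np.asarray(z).reshape(-1,1))@Rm.T+p
def plane(n,uv,h,st=None):
    c,Rm,p=cam(n,st);d=rays(c,uv)@Rm.T;return p+d*((h-p[2])/d[:,2])[:,None]
def proj(n,P,st=None):
    c,Rm,p=cam(n,st);q=(np.asarray(P,float).reshape(-1,3)-p)@Rm;x=q[:,:2]/q[:,2:];f,cx,cy,k=K(c)
    x=x*(1+k*(x**2).sum(1,keepdims=True));return x*f+[cx,cy]
def cloud(n,d,st=None):
    v,u=np.mgrid[:400,:640];P=pts(n,np.c_[u.ravel(),v.ravel()],d.ravel(),st).reshape(400,640,3);P[d==0]=np.nan;return P
E
python3 - <<'E'
from h import *
p,d=r.snapshot("top");np.savez("top0.npz",p=p,d=d);P=cloud("top",d)
for t in["tray","tray_grip","cup_a","board","display","straw_tin","jar"]:
    for m in r.masks_of("top",t):
        M=m["mask"];X=P[M];X=X[~np.isnan(X[:,0])]
        if len(X)<10: continue
        z=X[:,2];zt=np.median(z)
        print(t,round(m["conf"],2),np.round(m["location"]),M.sum(),"med",X.mean(0).round(3),"z",np.percentile(z,[5,50,95]).round(3))
        top=X[abs(z-(.05 if t in("board","display") else zt))<.006][:,:2].astype(np.float32)
        if len(top)>10:
            c,s,a=cv2.minAreaRect(top);print("   rect",np.round(c,3),np.round(s,3),round(a,1))
E
```

```text
tray 0.74 [422. 181.] 4423 med [ 0.654 -0.486  0.011] z [0.003 0.007 0.025]
   rect [ 0.665 -0.494] [0.168 0.218] 60.3
tray 0.66 [310. 234.] 3495 med [ 0.508 -0.189  0.062] z [0.053 0.056 0.077]
   rect [ 0.508 -0.167] [0.167 0.185] 15.5
tray_grip 0.85 [422. 182.] 4426 med [ 0.654 -0.487  0.011] z [0.003 0.007 0.025]
   rect [ 0.658 -0.49 ] [0.166 0.202] 60.5
tray_grip 0.64 [309. 230.] 3412 med [ 0.51  -0.19   0.061] z [0.053 0.056 0.075]
   rect [ 0.507 -0.164] [0.167 0.186] 15.1
cup_a 0.71 [272. 222.] 735 med [ 0.526 -0.112  0.135] z [0.103 0.138 0.15 ]
   rect [ 0.527 -0.11 ] [0.063 0.062] 89.7
cup_a 0.67 [280. 254.] 756 med [ 0.456 -0.132  0.135] z [0.106 0.137 0.144]
   rect [ 0.458 -0.131] [0.065 0.063] 2.2
board 0.67 [265. 253.] 3874 med [ 0.483 -0.142  0.049] z [0.046 0.049 0.052]
   rect [ 0.498 -0.155] [0.22 0.25] 13.0
display 0.71 [107. 280.] 18023 med [0.392 0.249 0.094] z [0.046 0.052 0.198]
   rect [0.41  0.185] [0.239 0.253] 13.4
straw_tin 0.96 [279. 135.] 812 med [ 0.755 -0.113  0.055] z [0.004 0.058 0.1  ]
   rect [ 0.748 -0.115] [0.063 0.058] 15.0
jar 0.95 [204. 134.] 1086 med [0.744 0.075 0.084] z [0.014 0.105 0.111]
   rect [0.754 0.082] [0.065 0.062] 14.4
```

```bash
python3 - <<'E'
import cv2
p=cv2.imread("pics/top0.png");a=p[170:310,0:360];cv2.imwrite("pics/topc.png",cv2.resize(a,None,fx=2.2,fy=2.2,interpolation=cv2.INTER_CUBIC))
E
```

```text
(no output)
```

View pics/topc.png

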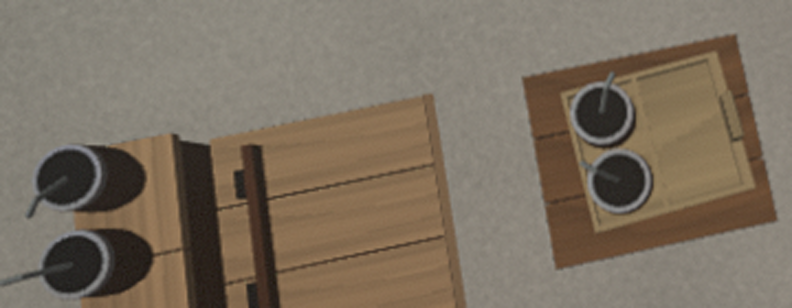

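```bash
python3 - <<'E'
from h import *
z=np.load("top0.npz");P=cloud("top",z["d"]);v,u=np.mgrid[:400,:640]
def rect(n,m):
    X=P[m];X=X[~np.isnan(X[:,0])];k=cv2.minAreaRect(X[:,:2].astype(np.float32));print(n,len(X),np.round(k[0],4),np.round(k[1],4),round(k[2],2),"z",np.median(X[:,2]).round(4),X[:,2].std().round(4))
Z=P[...,2]
box=lambda a,b,c,e:(u>=a)&(u<=b)&(v>=c)&(v<=e)
rect("board",box(230,360,180,295)&(abs(Z-.05)<.004))
rect("trayrim",box(245,350,190,280)&(abs(Z-.072)<.004))
rect("traycover",box(245,350,190,280)&(Z>.0535))
rect("handle",box(320,350,190,280)&(Z>.09))
rect("dispTop",box(95,215,210,335)&(abs(Z-.05)<.003))
rect("dispAll",box(122,215,210,335)&(Z>.03))
rect("bar",box(105,132,230,325)&(abs(Z-.075)<.005))
rect("riser",box(0,110,225,350)&(abs(Z-.12)<.004))
st=r.get_state();print(R.from_rotvec(st["tcp_rot"]).as_matrix().round(3))
E
```

```text
board 4313 [ 0.4983 -0.1552] [0.2205 0.2501] 12.97 z 0.0496 0.0019
trayrim 822 [ 0.5054 -0.1653] [0.1606 0.1803] 16.58 z 0.0714 0.0016
traycover 4670 [ 0.4978 -0.1572] [0.209  0.2292] 12.57 z 0.0694 0.0367
handle 129 [ 0.5299 -0.2458] [0.0496 0.012 ] 16.82 z 0.1167 0.0064
dispTop 8151 [0.4101 0.1852] [0.2387 0.2532] 13.28 z 0.0493 0.0014
dispAll 8296 [0.4157 0.163 ] [0.2387 0.2081] 13.06 z 0.0491 0.0032
bar 492 [0.3939 0.2581] [0.1994 0.0232] 13.72 z 0.0733 0.0018
riser 2560 [0.3728 0.3493] [0.2391 0.1024] 13.66 z 0.119 0.0015
[[-0.     0.295 -0.955]
 [ 0.    -0.955 -0.295]
 [-1.    -0.    -0.   ]]
```

Candidates for the tray: the plywood one at top (300,235), on the board with two cups, and the pink one at (425,185), on the table. I choose the plywood one; the crop confirms it, and the fits match the given sizes. The tray is at yaw 16.7° and the display and bar at about 13.5°. I'll reach above the handle at (0.530, -0.246).

```bash
python3 -m pendant '[[5,0,-1.5,-3.6,0.004],[5,0,-1.5,-3.6,0.004],[5,0,-1.5,-3.6,0],[5,0,-1.5,-3.6,0],[5,0,-1.5,-3.6,0],[5,0,-1.5,-3.6,0],[5,0,-1.5,-3.6,0],[5,0,-1.5,-3.6,0],[5,0,-1.5,-3.6,0],[5,0,-1.5,-3.6,0],[5,0,-1.5,-3.6,0],[5,0,-1.8,-3.7,0],[5,0,0,0,0],[5,0,0,0,0]]' 100
python3 - <<'E'
from h import *
st=r.get_state();p,d=r.snapshot("wrist");cv2.imwrite("pics/w1.png",p[:,:,::-1])
print(st["joint_positions"].round(2),st["ft_force"].round(2),R.from_rotvec(st["tcp_rot"]).as_matrix().round(4))
P=cloud("wrist",d,st);Z=P[...,2]
m=(abs(Z-.118)<.004)&(abs(P[...,0]-.53)<.05)&(abs(P[...,1]+.246)<.04)
X=P[m];print(len(X),[np.round(q,4) for q in cv2.minAreaRect(X[:,:2].astype(np.float32))],np.median(X[:,2]))
E
```

```text
time: 2.3
position: [0.5313, -0.2493, 0.2422]
tcp_rot: [2.064, 0.304, -2.065]
ft_force: [-0.7, -0.5, -0.4]
width: 0.584
[-0.64  0.21  1.58 -0.    1.36  0.64] [-0.75 -0.48 -0.38] [[-5.000e-04  2.881e-01 -9.576e-01]
 [-1.000e-04 -9.576e-01 -2.881e-01]
 [-1.000e+00 -0.000e+00  5.000e-04]]
978 [array([ 0.5322, -0.2454]), array([0.0495, 0.0115]), np.float64(16.2009)] 0.11915757940689184
```

View pics/w1.png

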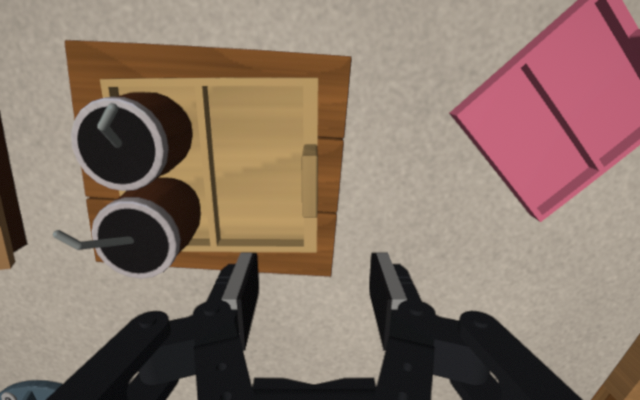

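The wrist view shows the plywood handle at about (310,182), with the cups well clear of the fingers at (121,142) and (135,236). I'll descend, centred on the handle.

```bash
python3 -m pendant '[[5,1.5,-0.37,0,0],[5,3,0,0,0],[5,3,0,0,0],[5,3,0,0,0],[5,2,0,0,0],[5,1.3,0,0,0],[5,0.7,0,0,0],[5,0,0,0,0],[5,0,0,0,0]]' 100
python3 - <<'E'
from h import *
st=r.get_state();p,d=r.snapshot("wrist");cv2.imwrite("pics/w2.png",p[:,:,::-1])
r.snapshot("side");p,d=r.snapshot("side");cv2.imwrite("pics/s2.png",p[:,:,::-1])
print(st["ft_force"].round(2),st["ft_torque"].round(2))
E
```

```text
time: 3.48
position: [0.531, -0.246, 0.0981]
tcp_rot: [2.065, 0.302, -2.063]
ft_force: [-0.5, 0.7, 0.2]
width: 0.58
[-0.52  0.66  0.21] [-0.02  0.02  0.01]
```

View pics/w2.png

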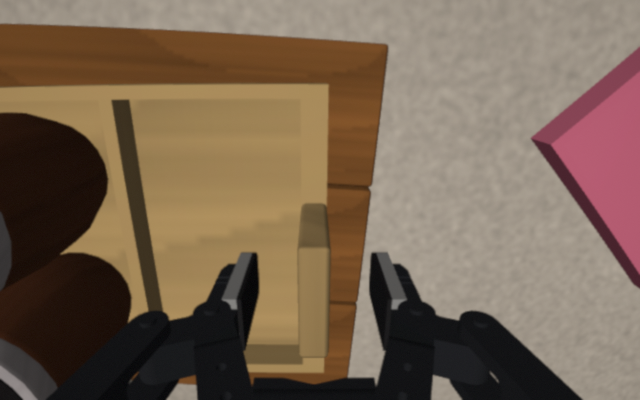

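View pics/s2.png

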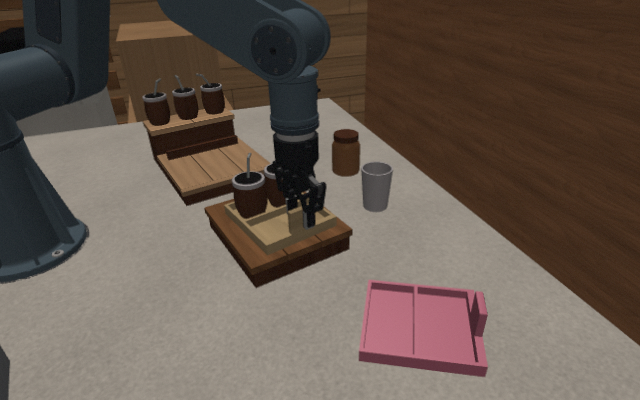

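The fingers straddle the handle: it sits at wrist (313,285), between pads at (242,300) and (385,300). Closing.

```bash
python3 -m pendant '[[2.5,0,0,0,0],[1.5,0,0,0,0],[0.9,0,0,0,0],[0.5,0,0,0,0],[0.5,0,0,0,0],[0.5,0,0,0,0]]' 100
python3 - <<'E'
from h import *
st=r.get_state();p,d=r.snapshot("wrist");cv2.imwrite("pics/w3.png",p[:,:,::-1])
print(st["ft_force"].round(2),st["ft_torque"].round(2),st["width"]*85.4)
E
```

```text
time: 4.38
position: [0.5308, -0.2458, 0.0977]
tcp_rot: [2.065, 0.303, -2.064]
ft_force: [0.3, 1.3, 5.0]
width: 0.125
[0.33 1.34 5.05] [ 0.09  0.1  -0.08] 10.66548053365831
```

View pics/w3.png

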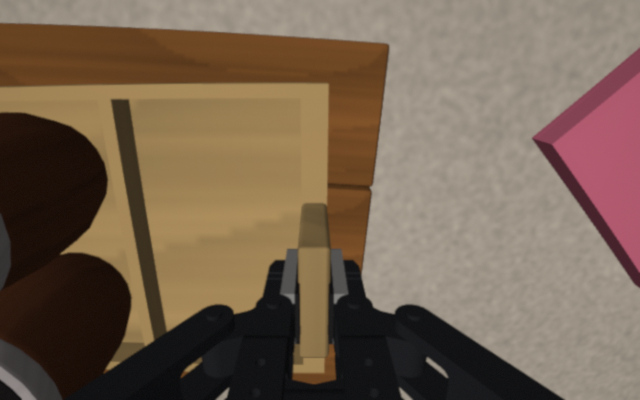

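Pinched. The handle is between the pads and there is 5 N of gentle hold-down. First I'll square up and centre the tray while it is still fully on the board.

```bash
python3 -m pendant '[[0.5,0,-0.3,0.1,0.005],[0.5,0,-0.6,0.22,0.01],[0.5,0,-0.7,0.24,0.01],[0.5,0,-0.7,0.24,0.01],[0.5,0,-0.7,0.24,0.01],[0.5,0,-0.6,0.22,0.01],[0.5,0,-0.3,0.1,0.003],[0.5,0,0,0,0]]' 100
cat >> h.py <<'E'
def rep(tag,yaw=13.5):
    st=r.get_state();p,d=r.snapshot("top");cv2.imwrite(f"pics/t_{tag}.png",p[:,:,::-1]);p2,_=r.snapshot("side");cv2.imwrite(f"pics/s_{tag}.png",p2[:,:,::-1])
    a=np.radians(yaw);X=np.array([np.cos(a),np.sin(a)]);T=np.array([-np.sin(a),np.cos(a)])
    P=cloud("top",d)[...,:];Q=P[...,:2];L=Q@X;A=Q@T;Z=P[...,2]
    y=R.from_rotvec(st["tcp_rot"]).as_matrix()[:,1];q=st["position"]
    print("TCP lat %.4f along %.4f z %.4f yaw %.2f"%(q[:2]@X,q[:2]@T,q[2],np.degrees(np.arctan2(y[0],-y[1]))),"F",st["ft_force"].round(1),"M",st["ft_torque"].round(2),"w",round(st["width"]*85.4,1),"t",st["time"])
    al=q[:2]@T+.084
    return st,p,P,L,A,Z,al
E
python3 - <<'E'
from h import *
st,p,P,L,A,Z,al=rep("a")
m=(abs(Z-.072)<.004)&(abs(L-.445)<.1)&(A<al+.1)&(A>al-.1);X=P[m];k=cv2.minAreaRect(X[:,:2].astype(np.float32));print(len(X),np.round(k[0],4),np.round(k[1],4),k[2])
E
```

```text
time: 5.42
position: [0.5071, -0.2112, 0.0977]
tcp_rot: [2.098, 0.246, -2.097]
ft_force: [0.5, -2.5, 6.6]
width: 0.123
TCP lat 0.4437 along -0.3237 z 0.0977 yaw 13.40 F [ 0.5 -2.5  6.6] M [-0.35 -0.16 -0.13] w 10.5 t 5.425
297 [ 0.4759 -0.1145] [0.2198 0.1015] 59.858646392822266
```

```bash
python3 -c "
import cv2
a=cv2.imread('pics/t_a.png')[100:360,0:400];b=cv2.imread('pics/s_a.png')[100:360,100:400]
cv2.imwrite('pics/c_a.png',cv2.hconcat([a,b]))"
```

```text
(no output)
```

View pics/c_a.png

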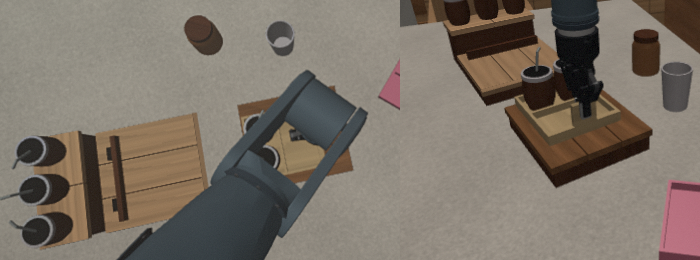

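The tray is square and centred, flat on the board, with both cups standing (side crop at about (545,85)). I'll start over the gap.

```bash
python3 -m pendant '[[0.5,0,-0.4,0.0,0],[0.5,0,-0.7,0,0],[0.5,0,-0.7,0,0],[0.5,0,-0.7,0,0],[0.5,0,-0.7,0,0],[0.5,0,-0.7,0,0],[0.5,0,-0.4,0,0],[0.5,0,0,0,0]]' 100
python3 - <<'E'
from h import *
rep("b")
E
python3 -m pendant '[[0.5,0,-0.4,0.0,0],[0.5,0,-0.7,0,0],[0.5,0,-0.7,0,0],[0.5,0,-0.7,0,0],[0.5,0,-0.4,0,0],[0.5,0,0,0,0]]' 100
python3 - <<'E'
from h import *
rep("c")
E
python3 -c "
import cv2
a=cv2.imread('pics/s_b.png')[100:300,120:420];b=cv2.imread('pics/s_c.png')[100:300,120:420]
cv2.imwrite('pics/c_c.png',cv2.resize(cv2.hconcat([a,b]),None,fx=1.33,fy=1.33))"
```

```text
time: 6.52
position: [0.4971, -0.1694, 0.0976]
tcp_rot: [2.097, 0.247, -2.097]
ft_force: [-0.0, -2.9, 7.5]
width: 0.127
TCP lat 0.4438 along -0.2808 z 0.0976 yaw 13.42 F [-0.  -2.9  7.5] M [-0.44 -0.14 -0.03] w 10.9 t 6.525
time: 7.38
position: [0.4904, -0.1413, 0.0976]
tcp_rot: [2.097, 0.246, -2.097]
ft_force: [1.0, -3.3, 6.5]
width: 0.124
TCP lat 0.4438 along -0.2518 z 0.0976 yaw 13.42 F [ 1.  -3.3  6.5] M [-0.47 -0.14 -0.08] w 10.6 t 7.375
```

View pics/c_c.png

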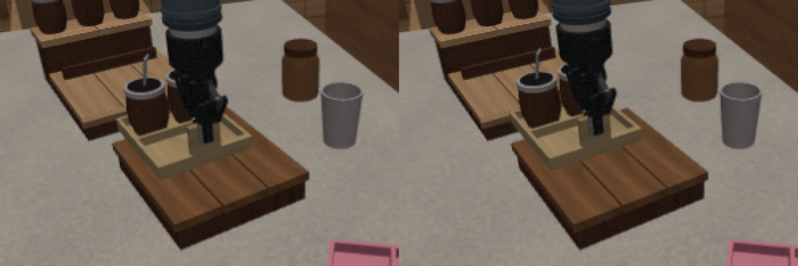

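```bash
python3 -m pendant '[[0.5,0,-0.4,0.0,0],[0.5,0,-0.6,0,0],[0.5,0,-0.6,0,0],[0.5,0,-0.6,0,0],[0.5,0,-0.4,0,0],[0.5,0,0,0,0]]' 110
python3 - <<'E'
from h import *
st=rep("d")[0]
p,d=r.snapshot("wrist");P=cloud("wrist",d,st)
a=np.radians(13.5);X=np.array([np.cos(a),np.sin(a)]);T=np.array([-np.sin(a),np.cos(a)])
q=st["position"][:2];L=(P[...,:2]-q)@X;A=(P[...,:2]-q)@T;Z=P[...,2]
cv2.imwrite("pics/w_d.png",p[:,:,::-1])
for lo,hi in((.01,.02),(.02,.03),(.03,.04),(.04,.05),(.05,.06),(.06,.07)):
    m=(A>lo)&(A<hi)&(L>.02)&(L<.06);print(lo,m.sum(),np.median(Z[m]).round(4) if m.any() else "")
E
python3 -c "
import cv2
a=cv2.imread('pics/s_d.png')[100:300,120:420]
cv2.imwrite('pics/c_d.png',cv2.resize(a,None,fx=2.6,fy=2.6))"
```

```text
time: 8.22
position: [0.4845, -0.1162, 0.0977]
tcp_rot: [2.097, 0.246, -2.096]
ft_force: [1.1, -3.8, 5.3]
width: 0.125
TCP lat 0.4440 along -0.2261 z 0.0977 yaw 13.42 F [ 1.1 -3.8  5.3] M [-0.63 -0.25  0.01] w 10.7 t 8.225
0.01 1545 0.0573
0.02 1540 0.0574
0.03 1532 0.0574
0.04 1514 0.0573
0.05 1500 0.0574
0.06 1494 0.0574
```

View pics/c_d.png

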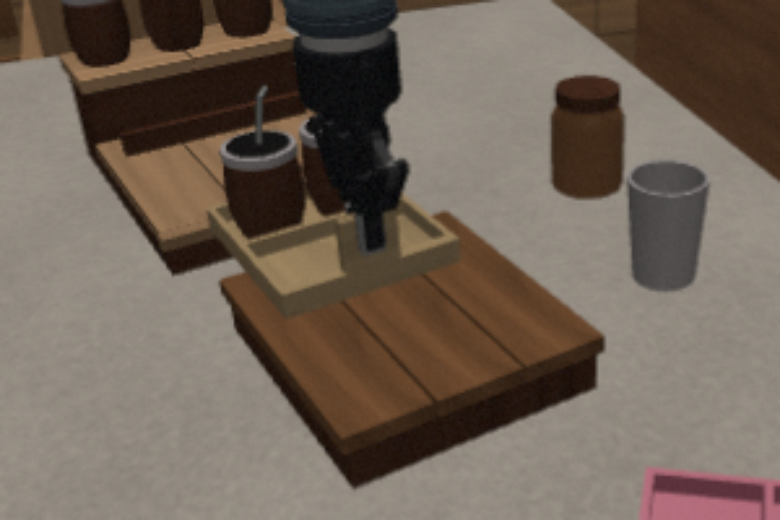

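View pics/w_d.png

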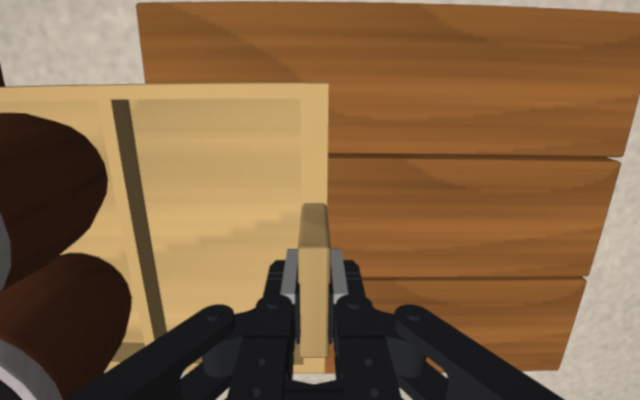

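The tray is level: the floor reads a uniform 57.3–57.4 mm and both cups stand. The front is about 10 mm from the display edge, so I'll go on over the bevel slowly.

```bash
python3 -m pendant '[[0.5,0,-0.3,0.0,0],[0.5,0,-0.4,0,0],[0.5,0,-0.4,0,0],[0.5,0,-0.3,0,0],[0.5,0,0,0,0]]' 110
python3 -m pendant '[[0.5,0,-0.4,0.0,0],[0.5,0,-0.5,0,0],[0.5,0,-0.5,0,0],[0.5,0,-0.5,0,0],[0.5,0,-0.3,0,0],[0.5,0,0,0,0]]' 110
cat > f.py <<'E'
from h import *
def floor(tag):
    st=rep(tag)[0]
    p,d=r.snapshot("wrist");P=cloud("wrist",d,st)
    a=np.radians(13.5);X=np.array([np.cos(a),np.sin(a)]);T=np.array([-np.sin(a),np.cos(a)])
    q=st["position"][:2];L=(P[...,:2]-q)@X;A=(P[...,:2]-q)@T;Z=P[...,2]
    cv2.imwrite(f"pics/w_{tag}.png",p[:,:,::-1])
    print([float(np.median(Z[(A>lo)&(A<lo+.01)&(L>.02)&(L<.06)]).round(4)) for lo in(.01,.035,.06)])
    cv2.imwrite(f'pics/c_{tag}.png',cv2.resize(cv2.imread(f'pics/s_{tag}.png')[80:280,120:420],None,fx=2.6,fy=2.6))
E
python3 -c "
from f import *
floor('e')"
```

```text
time: 9.0
position: [0.4815, -0.103, 0.0979]
tcp_rot: [2.097, 0.245, -2.096]
ft_force: [1.8, -4.9, 6.7]
width: 0.119
time: 9.75
position: [0.476, -0.0812, 0.0977]
tcp_rot: [2.097, 0.246, -2.097]
ft_force: [0.8, -4.0, 6.6]
width: 0.121
TCP lat 0.4439 along -0.1901 z 0.0977 yaw 13.42 F [ 0.8 -4.   6.6] M [-0.64 -0.2  -0.02] w 10.3 t 9.75
[0.0573, 0.0573, 0.0574]
```

View pics/c_e.png

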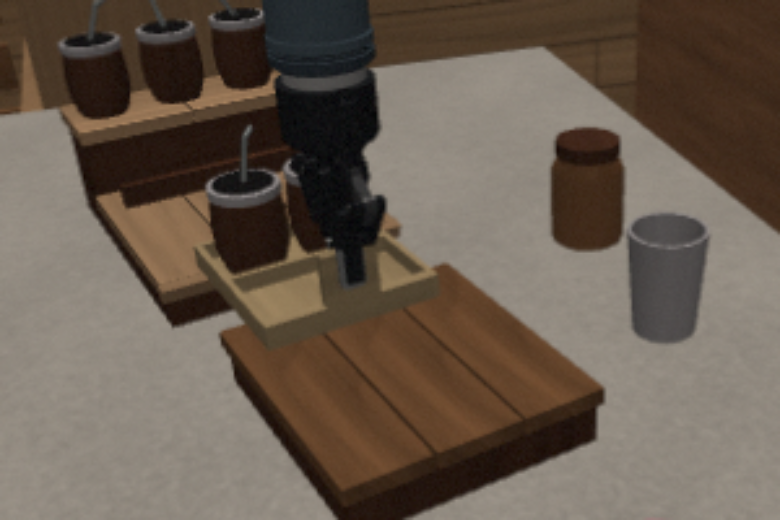

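```bash
python3 -m pendant '[[0.5,0,-0.4,0.0,0],[0.5,0,-0.7,0,0],[0.5,0,-0.8,0,0],[0.5,0,-0.8,0,0],[0.5,0,-0.8,0,0],[0.5,0,-0.8,0,0],[0.5,0,-0.7,0,0],[0.5,0,-0.4,0,0],[0.5,0,0,0,0]]' 110
python3 -c "
from f import *
floor('f')"
```

```text
time: 11.02
position: [0.4633, -0.0284, 0.0974]
tcp_rot: [2.097, 0.247, -2.098]
ft_force: [1.2, -3.9, 4.4]
width: 0.122
TCP lat 0.4438 along -0.1358 z 0.0974 yaw 13.42 F [ 1.2 -3.9  4.4] M [-0.33 -0.23 -0.05] w 10.4 t 11.025
[0.0571, 0.0572, 0.0573]
```

View pics/c_f.png

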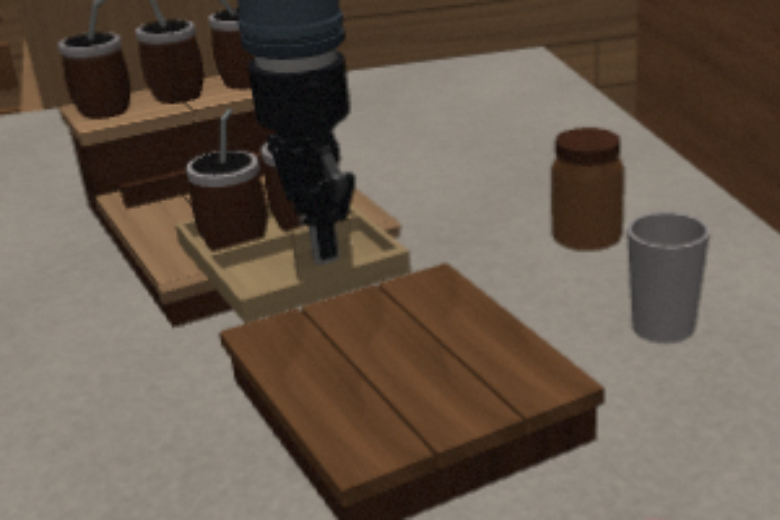

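```bash
python3 -m pendant '[[0.5,-0.02,-0.4,0.0,0],[0.5,0,-0.7,0,0],[0.5,0,-0.8,0,0],[0.5,0,-0.8,0,0],[0.5,0,-0.8,0,0],[0.5,0,-0.7,0,0],[0.5,0,-0.4,0,0],[0.5,0,0,0,0]]' 110
python3 -c "
from f import *
floor('g')"
python3 -m pendant '[[0.5,0,-0.3,0.0,0],[0.5,0,-0.5,0,0],[0.5,0,-0.5,0,0],[0.5,0,-0.5,0,0],[0.5,0,-0.3,0,0],[0.5,0,0,0,0]]' 110
python3 -c "
from f import *
floor('h')"
```

```text
time: 12.18
position: [0.4528, 0.0161, 0.0976]
tcp_rot: [2.097, 0.246, -2.097]
ft_force: [0.8, -2.3, 5.6]
width: 0.123
TCP lat 0.4441 along -0.0900 z 0.0976 yaw 13.42 F [ 0.8 -2.3  5.6] M [-0.45 -0.17  0.01] w 10.5 t 12.175
[0.0573, 0.0573, 0.0574]
time: 13.08
position: [0.448, 0.0363, 0.0976]
tcp_rot: [2.097, 0.246, -2.097]
ft_force: [1.2, -3.6, 6.1]
width: 0.122
TCP lat 0.4441 along -0.0692 z 0.0976 yaw 13.42 F [ 1.2 -3.6  6.1] M [-0.59 -0.25  0.05] w 10.4 t 13.075
[0.0573, 0.0573, 0.0574]
```

View pics/c_h.png

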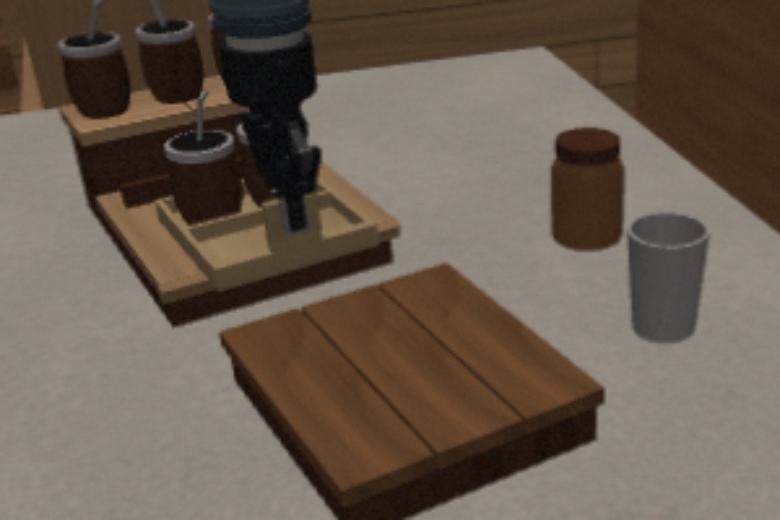

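View pics/t_h.png

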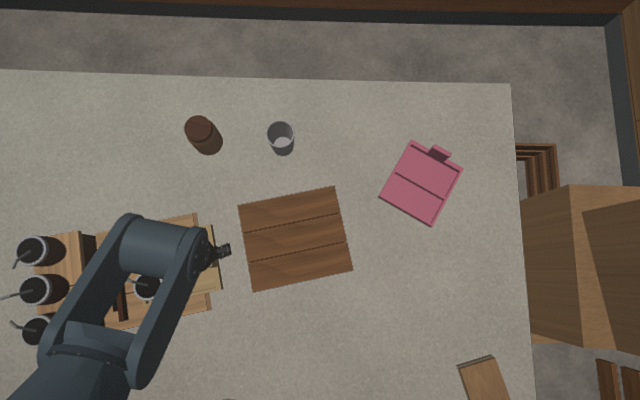

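The tray is on the display at side crop (280,240). I'll advance, then feel for the bar.

```bash
python3 -m pendant '[[0.5,0,-0.4,0.0,0],[0.5,0,-0.6,0,0],[0.5,0,-0.6,0,0],[0.5,0,-0.6,0,0],[0.5,0,-0.6,0,0],[0.5,0,-0.3,0,0],[0.5,0,0,0,0]]' 110
for i in 1; do python3 -m pendant '[[0.5,0,-0.15,0,0],[0.5,0,-0.15,0,0],[0.5,0,0,0,0]]' 110; done
python3 -m pendant '[[0.5,0,-0.15,0,0],[0.5,0,-0.15,0,0],[0.5,0,0,0,0]]' 110
python3 -c "
from f import *
floor('i')"
```

```text
time: 14.1
position: [0.4408, 0.0665, 0.0976]
tcp_rot: [2.097, 0.246, -2.097]
ft_force: [1.0, -3.6, 7.2]
width: 0.123
time: 14.48
position: [0.4402, 0.0691, 0.0976]
tcp_rot: [2.097, 0.245, -2.097]
ft_force: [1.6, -4.7, 6.6]
width: 0.123
time: 14.85
position: [0.4395, 0.072, 0.0977]
tcp_rot: [2.097, 0.245, -2.097]
ft_force: [1.8, -4.7, 6.9]
width: 0.121
TCP lat 0.4442 along -0.0326 z 0.0977 yaw 13.41 F [ 1.8 -4.7  6.9] M [-0.76 -0.26 -0.03] w 10.4 t 14.85
[0.0574, 0.0573, 0.0574]
```

View pics/c_i.png

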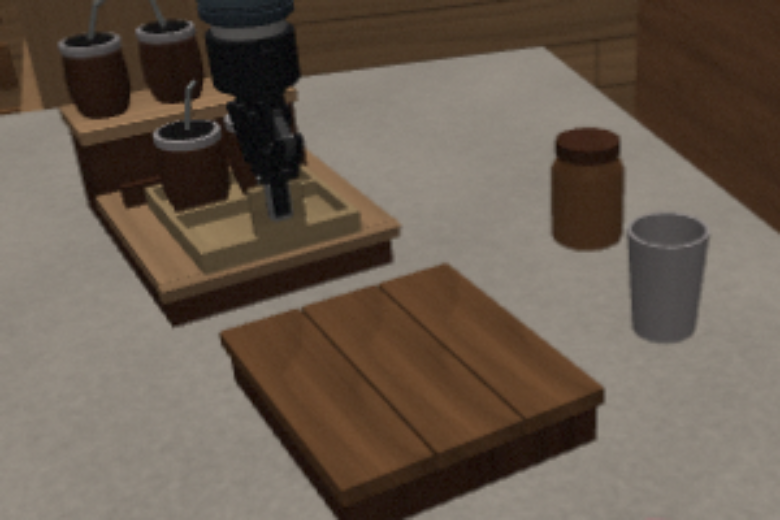

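No contact yet, at about 5 N of sliding force. I'll feel in 1 mm steps.

```bash
for k in 1 ; do python3 -m pendant '[[0.5,0,-0.1,0,0],[0.5,0,-0.1,0,0],[0.5,0,0,0,0]]'; done; python3 -m pendant '[[0.5,0,-0.1,0,0],[0.5,0,-0.1,0,0],[0.5,0,0,0,0]]'
```

```text
time: 15.38
position: [0.439, 0.0739, 0.0976]
tcp_rot: [2.097, 0.245, -2.097]
ft_force: [1.5, -5.5, 6.4]
width: 0.123
time: 15.75
position: [0.4386, 0.0758, 0.0976]
tcp_rot: [2.097, 0.245, -2.097]
ft_force: [1.2, -5.1, 6.7]
width: 0.124
```

```bash
python3 -m pendant '[[0.5,0,-0.1,0,0],[0.5,0,-0.1,0,0],[0.5,0,0,0,0]]'; python3 -m pendant '[[0.5,0,-0.1,0,0],[0.5,0,0,0,0]]'
```

```text
time: 16.12
position: [0.4381, 0.0777, 0.0976]
tcp_rot: [2.097, 0.245, -2.097]
ft_force: [0.7, -5.3, 6.5]
width: 0.123
time: 16.38
position: [0.4379, 0.0787, 0.0976]
tcp_rot: [2.097, 0.245, -2.097]
ft_force: [1.7, -5.5, 7.2]
width: 0.124
```

```bash
python3 -m pendant '[[0.5,0,-0.1,0,0],[0.5,0,0,0,0]]'; python3 -m pendant '[[0.5,0,-0.1,0,0],[0.5,0,0,0,0]]'
```

```text
time: 16.62
position: [0.4377, 0.0794, 0.0976]
tcp_rot: [2.096, 0.245, -2.097]
ft_force: [1.8, -7.4, 6.8]
width: 0.123
time: 16.88
position: [0.4374, 0.0799, 0.0976]
tcp_rot: [2.096, 0.244, -2.097]
ft_force: [1.4, -10.0, 6.5]
width: 0.126
```

```bash
python3 -m pendant '[[0.5,0,-0.1,0,0],[0.5,0,0,0,0],[0.5,0,0,0,0]]'
python3 -c "
from f import *
floor('j')"
```

```text
time: 17.25
position: [0.4372, 0.0805, 0.0976]
tcp_rot: [2.095, 0.243, -2.097]
ft_force: [0.3, -11.9, 6.5]
width: 0.122
TCP lat 0.4439 along -0.0238 z 0.0976 yaw 13.40 F [  0.3 -11.9   6.5] M [-1.63 -0.12 -0.13] w 10.4 t 17.25
[0.0573, 0.0573, 0.0573]
```

View pics/w_j.png

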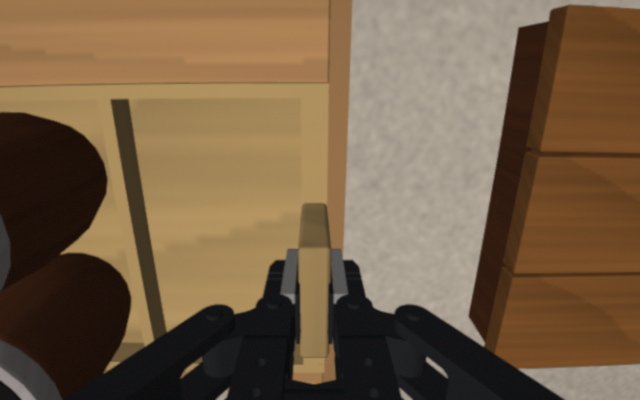

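View pics/c_j.png

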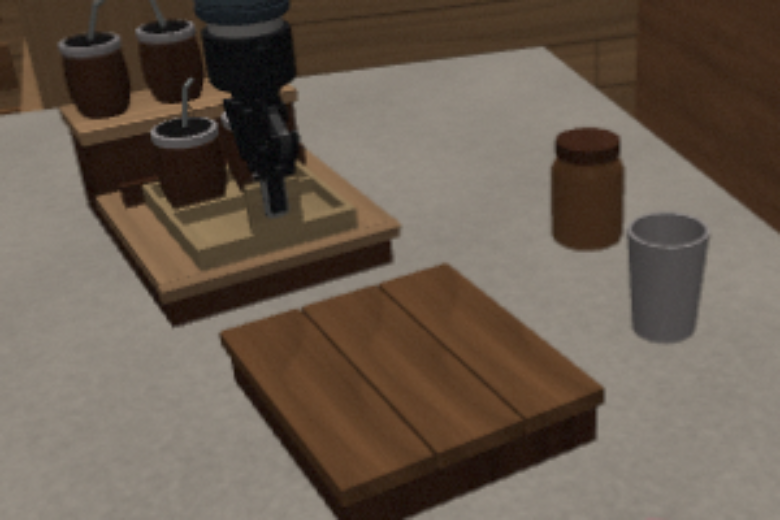

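The bar is pressed at about 7 N (12 N total, about 5 N of it sliding), with the tray square and level. Releasing, then lifting straight up.

```bash
python3 -m pendant '[[1.8,0,0,0,0],[3,0,0,0,0],[4,0,0,0,0],[4,0,0,0,0],[4,0,0,0,0]]' 20
python3 -m pendant '[[4,-0.5,0,0,0],[4,-1.5,0,0,0],[4,-2.5,0,0,0],[4,-3,0,0,0],[4,-3,0,0,0],[4,-3,0,0,0],[4,-2,0,0,0],[4,-1,0,0,0],[4,0,0,0,0]]'
python3 - <<'E'
from h import *
st=r.get_state();p,d=r.snapshot("wrist");cv2.imwrite("pics/w_k.png",p[:,:,::-1]);print(st["ft_force"].round(1))
p,d=r.snapshot("side");cv2.imwrite("pics/s_k.png",p[:,:,::-1])
E
```

```text
time: 18.02
position: [0.437, 0.0824, 0.0973]
tcp_rot: [2.097, 0.247, -2.098]
ft_force: [-0.4, -0.4, -0.0]
width: 0.465
time: 19.15
position: [0.4375, 0.0822, 0.2634]
tcp_rot: [2.099, 0.246, -2.095]
ft_force: [0.5, -0.5, -0.5]
width: 0.47
[ 0.5 -0.5 -0.5]
```

View pics/w_k.png

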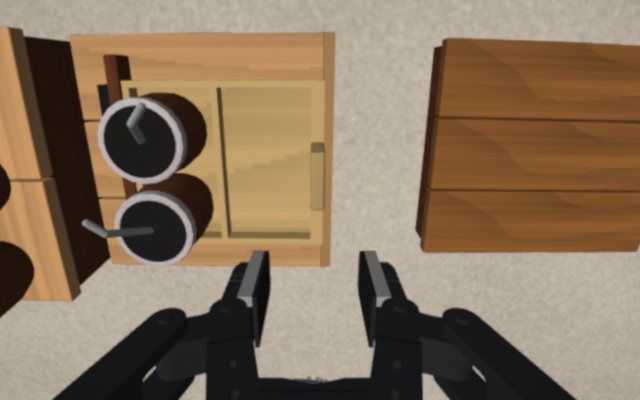

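View pics/s_k.png

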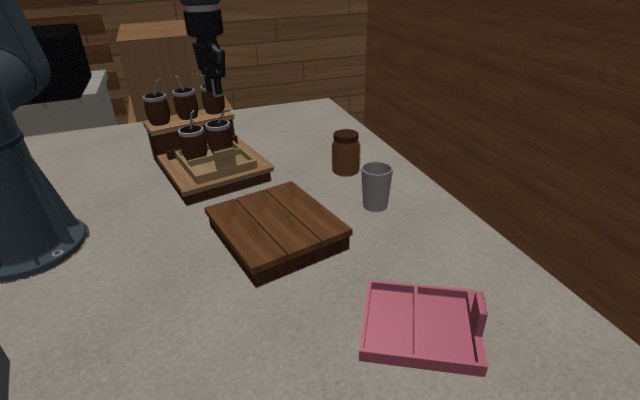

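Released: both cups stand at wrist (143,140) and (155,228), the tray is against the bar and the bystanders are in place. I'll back the arm off and check from the top.

```bash
python3 -m pendant '[[4,-1,2,0,0],[4,0,4,0,0],[4,0,4,0,0],[4,0,4,0,0],[4,0,4,0,0],[4,0,4,0,0],[4,0,4,0,0],[4,0,3,0,0],[4,0,2,0,0],[4,0,0,0,0]]'
python3 - <<'E'
from h import *
st,p,P,L,A,Z,al=rep("l")
def rect(n,m):
    X=P[m]
    if len(X)<5: return print(n,len(X))
    k=cv2.minAreaRect(X[:,:2].astype(np.float32));a=np.radians(13.5);c=np.array(k[0])
    print(n,len(X),np.round(k[0],4),np.round(k[1],4),round(k[2],2),"lat %.4f along %.4f"%(c@[np.cos(a),np.sin(a)],c@[-np.sin(a),np.cos(a)]))
w=abs(L-.443)<.11
rect("rim",w&(abs(Z-.072)<.004)&(A>-.05)&(A<.1465))
rect("bar",w&(abs(Z-.075)<.004)&(A>.148)&(A<.19))
rect("handle",w&(Z>.105)&(Z<.13)&(A>-.06)&(A<.0))
rect("disp",(abs(L-.443)<.125)&(abs(Z-.05)<.003)&(A>-.06)&(A<.22))
for t in("cup_a","straw_tin","jar"):
  for m in r.masks_of("top",t): print(t,m["conf"],np.round(m["location"]),np.nanmean(P[m["mask"]],0).round(3),np.nanpercentile(P[m["mask"]][:,2],[50,95]).round(3))
c=p[190:360,0:260,::-1];cv2.imwrite("pics/c_l.png",cv2.resize(c,None,fx=3,fy=3,interpolation=cv2.INTER_CUBIC))
E
```

```text
time: 20.5
position: [0.5087, -0.2199, 0.2715]
tcp_rot: [2.097, 0.246, -2.1]
ft_force: [-0.0, 0.4, 0.2]
width: 0.467
TCP lat 0.4433 along -0.3326 z 0.2715 yaw 13.32 F [-0.   0.4  0.2] M [-0.03  0.03  0.01] w 39.9 t 20.5
rim 625 [0.4165 0.1581] [0.1584 0.1796] 13.54 lat 0.4419 along 0.0565
bar 192 [0.3948 0.2537] [0.1991 0.0129] 13.54 lat 0.4431 along 0.1546
handle 107 [0.4378 0.0783] [0.0427 0.0123] 12.77 lat 0.4440 along -0.0261
disp 3206 [0.4108 0.1854] [0.2391 0.2511] 12.62 lat 0.4427 along 0.0844
cup_a 0.65 [127. 257.] [0.44  0.206 0.129] [0.137 0.141]
cup_a 0.58 [130. 290.] [0.371 0.192 0.129] [0.137 0.147]
straw_tin 0.7 [280. 133.] [ 0.757 -0.112  0.055] [0.061 0.1  ]
jar 0.85 [206. 133.] [0.743 0.074 0.087] [0.107 0.111]
```

View pics/c_l.png

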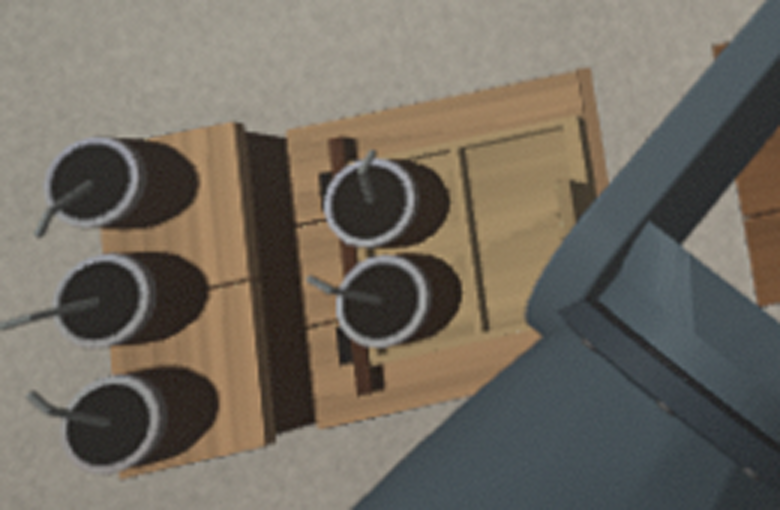

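```bash
python3 -c "
from plant import r
print(r.hand_in())"
```

```text
the job is handed in; nothing more can be done
None
```

The plywood tray is on the display step, against the dark stop bar, with both cups still standing. The job was handed in at about 20.6 s.

- **Crossing:** I pinched the handle board across its thickness, squared and centred the tray on the packing board, and slid it over the gap. The tray floor read 57.1–57.4 mm high everywhere I checked, so it stayed level to within about 0.3 mm. I raised the commanded height by 0.2 mm once, as the rear left the board, to undo a 0.3 mm sag. The tray was not lifted or carried.
- **Pressing home:** Contact showed as sliding force rising from about 5 N to 12 N, so roughly 7 N on the bar. I then opened the fingers, lifted and backed off.
- **Final position:** Tray and bar both measured 13.5° in the top camera. The tray is within about 1 mm of the step's centre line.
- **Surroundings:** The jar and tin measured the same within about 3 mm, and the side picture taken after release showed the pink tray unmoved.

**Not settled:**
- A separate fit of the step gave 12.6°, but the arm partly hid it in that picture.
- After release the bar may have sprung back slightly. The tray still looks in contact with it, but I did not measure that gap directly.

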